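# Pin the wheel hub, set its spindle nut and hold it

## Task

First drop the two loose steel drive pins, one by one, into the two empty holes of the wheel hub plate so that both stand fully home. Then thread the knurled nut in the middle down (clockwise) until it bottoms out, back it off a quarter turn, and finish still gripping the nut at that setting, so that a colleague can fit the lock. Leave the drill, spool, bottle and white box where they are.

Things in the scene. Friction and masses are not known exactly. Their poses are not given: they have to be found in the camera images.
- pin1_mid (a point): centre (20 mm above its foot) of one loose steel drive pin: a plain round pin, 16 mm in diameter, 40 mm long, about 60 g, with a chamfered foot; it stands upright on the bench, apart from the other; z along the pin, up. The two pins are alike and either fits either hole.
- pin2_mid (a point): centre (20 mm above its foot) of the other loose steel drive pin, same shape, also standing upright on the bench
- hub: fixed wheel hub unit. Origin: centre of its underside, on the bench; z up. Plywood 180 x 180 x 20 mm, on it an aluminium plate 140 x 140 mm, top at 56 mm height; central boss 36 mm wide with a 40 mm washer, top at 78 mm; spindle with the nut ends at 116 mm. Pin places at x, y = +-50 mm: hole_a (+50,+50) and hole_b (-50,-50) are empty, the other two have fixed pins standing 10 mm proud.
- hole_a (a point): centre of the mouth of one empty hole, level with the plate's top (56 mm above the bench): round, upright, 19 mm in diameter, 30 mm deep with a flat floor, slightly chamfered. A pin fully home stands 10 mm proud of the plate.
- hole_b (a point): centre of the mouth of the other empty hole, same shape
- nut: knurled round nut, dark steel, 44 mm in diameter, 30 mm high, bright slot on top. Already started on the spindle, on the hub centre line; cannot come off. Origin at its centre (93 mm above the bench when bottomed, 2.5 mm higher per turn back); z up. Grip it across any diameter from above: clear around it down to the pin tops (66 mm). Turns with light friction (0.05 N m), stays where left.
- nut_turn (a joint): turn of the nut in rad: 0 = bottomed out on the washer (a hard stop), growing as the nut is backed off (counter-clockwise seen from above). It starts between about 1.8 and 3.6; a quarter turn back from the bottom is 1.57.
- drill: bystander: yellow and black cordless drill standing on its battery, 190 x 75 mm, 206 mm high; origin under its battery's centre
- spool: bystander: upright metal spool, 52 mm in diameter, 50 mm high; origin at the centre of its underside
- bottle: bystander: blue plastic bottle, 54 mm in diameter, 150 mm high; origin at the centre of its underside
- carton: bystander: open white box, 110 x 100 mm, 70 mm high; origin at the centre of its underside

How it is judged (in metres and radians):
On the way, in this order (a step that is already met when the one before it is completed fails the run):
1. both loose pins stand fully home in the two empty holes, one in each (((horizontal distance between pin1_mid and hole_a below 0.004 m and z of pin1_mid in the frame of hole_a below -0.007 m and angle between each of pin1_mid, pin2_mid's own z axis and vertical below 0.15 rad and horizontal distance between pin2_mid and hole_b below 0.004 m and z of pin2_mid in the frame of hole_b below -0.007 m) or (horizontal distance between pin1_mid and hole_b below 0.004 m and z of pin1_mid in the frame of hole_b below -0.007 m and angle between each of pin1_mid, pin2_mid's own z axis and vertical below 0.15 rad and horizontal distance between pin2_mid and hole_a below 0.004 m and z of pin2_mid in the frame of hole_a below -0.007 m))), for 0.2 s.
2. the nut is threaded down until it bottoms out (value of joint nut_turn below 0.08 rad), for 0.1 s.
At the end, for the whole second after the job is handed in: Nut at rest a quarter turn (1.57 rad, within 0.35) back from its bottom stop and still gripped (over 3 N); each empty hole holds one loose pin, upright within 0.15 rad, its centre within 4 mm of the hole axis and at least 7 mm below the plate top (value of joint nut_turn between 1.22 and 1.92 rad and velocity of joint nut_turn between -0.05 and 0.05 rad/s and contact force between the fingers and nut above 3 N and ((horizontal distance between pin1_mid and hole_a below 0.004 m and z of pin1_mid in the frame of hole_a below -0.007 m and angle between each of pin1_mid, pin2_mid's own z axis and vertical below 0.15 rad and horizontal distance between pin2_mid and hole_b below 0.004 m and z of pin2_mid in the frame of hole_b below -0.007 m) or (horizontal distance between pin1_mid and hole_b below 0.004 m and z of pin1_mid in the frame of hole_b below -0.007 m and angle between each of pin1_mid, pin2_mid's own z axis and vertical below 0.15 rad and horizontal distance between pin2_mid and hole_a below 0.004 m and z of pin2_mid in the frame of hole_a below -0.007 m))); the arm keeps its last pose, push and grip.
It fails at once if the cordless drill is moved by more than 30 mm (distance of drill from where it was at the start of the episode above 0.03 m).
It fails at once if the metal spool is moved by more than 30 mm (distance of spool from where it was at the start of the episode above 0.03 m).
It fails at once if the blue bottle is moved by more than 30 mm (distance of bottle from where it was at the start of the episode above 0.03 m).
It fails at once if the white box is moved by more than 30 mm (distance of carton from where it was at the start of the episode above 0.03 m).
It also fails if it takes over 72 s, if anything falls off the work surface, if the arm or the gripper's body presses on something with over 40 N, if the wrist force passes 120 N, or if a joint passes its speed limit or range.

## Robot

A 6-joint arm with a two-finger parallel gripper is mounted at the origin on the work surface. World frame = base frame: x ahead of the robot, y to its left, z up, the work surface at z = 0. Lengths are in m, angles in degrees, forces in N, time in s.
With the tool pointing down it reaches from about 0.35 to 0.875 m from the base axis. Payload 4.2 kg.
Tool frame: the origin (TCP) lies midway between the tips of the shut fingers; the grasp point (between the pads) lies 19 mm behind it; z points along the fingers, y is the direction in which the jaws open and shut (so a half turn about z gives the same grasp; the last joint's range is limited). The gripper opens to 87 mm and grips with 3 to 60 N. Pads are 19 mm wide; open, the fingers measure 117 mm over their backs; the gripper's body (75 mm by 190 mm) begins 51 mm behind the grasp point.
Start: joints at [-50.042, 22.042, 0.453, 0, -68.411, -14.817], TCP at [0.266, -0.566, 0.202] pointing down, gripper open.
Joint ranges: [-179.83, 179.83], [-69.29, 118.12], [-61.27, 80.66], [-181.25, 117.63], [-171.15, -9.14], [-177.46, 177.46]. Speed limits (degrees/s): [159.86, 159.86, 180, 180, 180, 180].

## Interface

Orientations are given as a 3x3 rotation matrix whose columns are the frame's x, y, z axes.
In Python, from cell import * gives the robot as it stands.
- The arm moves only by the shell command python3 -m pendant 'ROWS'. ROWS is JSON, a list that holds one entry, the list of rows, each a list of 7 numbers: the shift along the tool's x, y, z in m, then the turn, a rotation vector about the tool's x, y, z in degrees, then the finger opening in m, from 0 to 0.087. In form: [[[tx, ty, tz, rx, ry, rz, claw], ...]]. A call has exactly 10 rows; each row is the pose to reach, as a shift and turn from the pose commanded when the call began, along the tool's axes at that moment; what a row does not reach only later rows make up. A row lasts 1/10 s, in which the tool goes at most 50 mm and 8.59 degrees, less where a joint would pass 70% of its speed; a pose out of reach is approached as far as the arm can. A call with a gripper value outside its range is refused whole. The fingers move at their own pace and stop on an object; the grip force is fixed at half the most. Time passes only in rows, so rows that repeat a pose let the fingers close, or fill a call up. It gives the time, the measured TCP pose, the force and the opening at its end, in the units of the state.
- observe(): the state, without advancing time (a new reading comes with each control period).
- grab_frame(name): name is "side" or "top"; returns a dict with "img" (384x512x3 uint8, red, green, blue), "fx", "fy", "cx", "cy" (pixels), "eye" and "attitude" of the camera in the world. Camera axes: x right, y down, z forward; pixel columns grow to the right and rows downward; lengths in m; the calibration is good to about 2 mm. A picture is of the moment at which its call begins. There is no depth.
- finish_job(): hands the job in, once; it reports no verdict.
The state is a dict: "t": time; "joints": joint angles; "qd": joint speeds; "effort": joint torques, N m; "position": TCP position; "ee_rot": TCP orientation; "ft_force": force on the tool from outside, world axes, zero at the start; "torque": the same for the moment, N m; "width": finger opening in m.
Only numpy, scipy, OpenCV 4.12 (cv2) and the standard library are available. Lean on these libraries where they do the work, as an engineer would, in place of code of your own. Each camera call takes 0.05 s, during which the arm holds its last target. There are 200 camera calls.

## Working session

There is one attempt and no reset: what is moved stays moved. The work goes in short steps, Python scripts to look and compute and a shell command to move; the robot and the scene stay as the last step left them, time stands still between calls to the robot, and variables do not carry over. Pictures are saved under pics/ and viewed, about 8 in all and at most 12, crops included, and the job is handed in when it is done.

```bash
ls; mkdir -p pics; python3 - <<'E'
from cell import *
import cv2,numpy as np
s=observe();print(s)
for n in("side","top"):
    f=grab_frame(n);print(n,f["fx"],f["fy"],f["cx"],f["cy"],f["eye"],np.round(f["attitude"],4).tolist())
    cv2.imwrite(f"pics/{n}0.png",f["img"][:,:,::-1])
E
```

```text
pics
{'t': 0.0, 'joints': array([-5.00412611e+01,  2.20921040e+01,  3.79513941e-01, -2.93089316e-02,
       -6.84101531e+01, -1.48167745e+01]), 'qd': array([-0.0584763 , -0.04562657,  0.00107902,  0.02358644,  0.0043149 ,
       -0.01894261]), 'effort': array([-3.11727399e-04, -3.90665781e+01,  1.87403476e+01,  4.21981484e+00,
        1.09933061e-02, -1.88323520e-04]), 'position': array([ 0.26528468, -0.56519261,  0.20064286]), 'ee_rot': array([[-9.05337991e-01, -4.24690593e-01, -1.01122628e-03],
       [-4.24691788e-01,  9.05335900e-01,  1.94751048e-03],
       [ 8.84100765e-05,  2.19261472e-03, -9.99997592e-01]]), 'ft_force': array([ 0.1108723 , -0.24779576,  0.33089161]), 'torque': array([-0.02362982, -0.02347301, -0.01164076]), 'width': 0.08689272257930812}
side 482.36928310165 482.36928310165 257.5918977021157 181.99875856618755 [-0.01472605 -1.27396438  0.96747702] [[0.9121, -0.2277, 0.341], [-0.41, -0.4919, 0.7681], [-0.0072, -0.8404, -0.542]]
top 442.7212748173185 442.7212748173185 254.66890715621847 193.27270530617332 [ 0.32649455 -0.03050041  1.58472482] [[-0.0062, -0.9921, 0.1255], [-0.9999, 0.0077, 0.0122], [-0.0131, -0.1254, -0.992]]
```

View pics/top0.png

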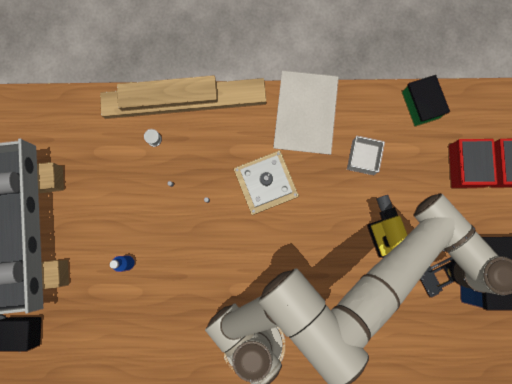

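View pics/side0.png

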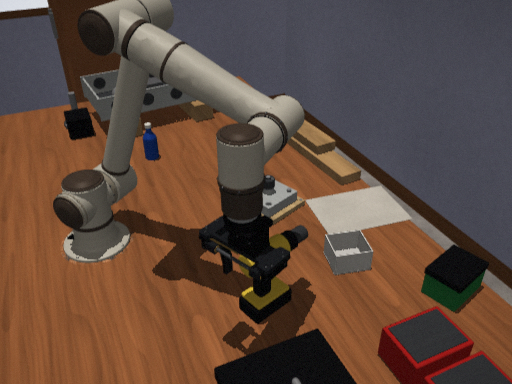

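```bash
python3 - <<'E'
import cv2,numpy as np
t=cv2.imread("pics/top0.png")
a=cv2.resize(t[140:220,225:305],None,fx=7,fy=7,interpolation=cv2.INTER_CUBIC)
b=cv2.resize(t[170:210,160:220],None,fx=4,fy=4,interpolation=cv2.INTER_CUBIC)
c=np.zeros((560,800,3),np.uint8);c[:,:560]=a;c[:160,560:800]=b
cv2.imwrite("pics/crop1.png",c)
E
```

```text
(no output)
```

View pics/crop1.png

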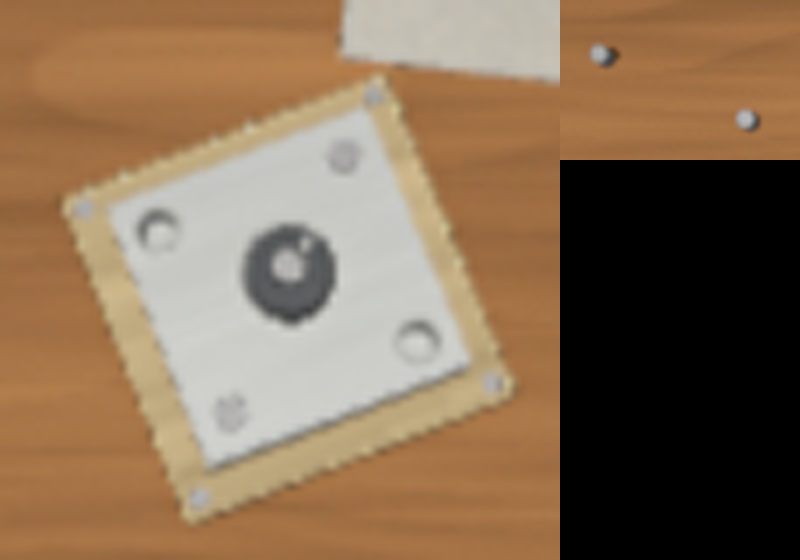

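```bash
cat > h.py <<'E'
import cv2,numpy as np
from cell import *
def ray(f,u,v,z):
    d=np.array(f["attitude"])@[(u-f["cx"])/f["fx"],(v-f["cy"])/f["fy"],1.]
    e=np.array(f["eye"]);return e+d*(z-e[2])/d[2]
def proj(f,p):
    c=np.array(f["attitude"]).T@(np.array(p)-np.array(f["eye"]));return np.array([f["fx"]*c[0]/c[2]+f["cx"],f["fy"]*c[1]/c[2]+f["cy"]])
def blobs(m,lo):
    n,l,s,c=cv2.connectedComponentsWithStats(m.astype(np.uint8));return [(s[i],c[i],l==i) for i in range(1,n) if s[i][4]>=lo]
E
python3 - <<'E'
from h import *
f=grab_frame("top");im=cv2.resize(f["img"],None,fx=4,fy=4,interpolation=cv2.INTER_CUBIC)
px=lambda c:(np.array(c)+.5)/4-.5
hsv=cv2.cvtColor(im,cv2.COLOR_RGB2HSV)
m=(hsv[...,1]<45)&(hsv[...,2]>125)
r=np.zeros_like(m);r[140*4:220*4,225*4:305*4]=1;r[:600,270*4:]=0
P=max(blobs(m&r,500),key=lambda b:b[0][4])
cs,_=cv2.findContours(P[2].astype(np.uint8),0,1);R=cv2.minAreaRect(cs[0]);bx=px(cv2.boxPoints(R))
W=np.array([ray(f,*p,.056) for p in bx]);print("plate",W.round(4).tolist(),"ctr",W.mean(0).round(4))
E=np.roll(W,-1,0)-W;print("sides",np.linalg.norm(E,axis=1),"yaw",np.degrees(np.arctan2(E[:,1],E[:,0])))
# dark nut
d=(hsv[...,2]<115)&r
N=[b for b in blobs(d&r,100)]
for b in N:print("dark",b[0][4],px(b[1]),ray(f,*px(b[1]),.112)[:2].round(4))
for n,p in(("a",(247.1,172.6)),("b",(284.2,188.4))):print("hole rough",n,ray(f,*p,.056)[:2])
# pins
q=np.zeros_like(m);q[175*4:207*4,163*4:216*4]=1
for b in blobs((hsv[...,1]<90)&q,40):
    c=px(b[1]);print("pin",b[0],c,ray(f,*c,.04)[:2].round(4),ray(f,*c,.03)[:2].round(4))
E
```

```text
plate [[0.6062, 0.0414, 0.056], [0.6584, -0.0923, 0.056], [0.5232, -0.1426, 0.056], [0.472, -0.0103, 0.056]] ctr [ 0.5649 -0.0509  0.056 ]
sides [0.14356704 0.1442572  0.14194466 0.14378952] yaw [ -68.66542304 -159.58827852  111.15266217   21.05551469]
dark 1631 [265.91209381 179.2178878 ] [ 0.5602 -0.0505]
hole rough a [0.59309693 0.01439404]
hole rough b [ 0.53621444 -0.11462238]
pin [670 724  24  22 416] [169.93269231 183.31610577] [0.5598 0.288 ] [0.5613 0.29  ]
pin [815 789  23  21 388] [206.19136598 199.42590206] [0.5015 0.1591] [0.5026 0.1604]
```

```bash
cat >> h.py <<'E'
def go(x,y,z,phi=None):
    s=observe();R=np.array(s["ee_rot"]);p=np.array(s["position"]);cur=np.degrees(np.arctan2(R[1,1],R[0,1]))
    t=R.T@(np.array([x,y,z])-p)
    a=0 if phi is None else -((phi-cur+180)%360-180)
    print("at",p.round(4),"yaw",cur.round(1),"J6",np.round(s["joints"][5],1),"shift",t.round(4),"rz",np.round(a,1),"t",s["t"],"w",round(s["width"],4))
E
python3 - <<'E'
from h import *
go(.5,.159,.32,156);go(.5,.159,.1,156)
E
```

```text
at [ 0.2653 -0.5654  0.2009] yaw 115.1 J6 -14.8 shift [-0.5201  0.5563 -0.1182] rz -40.9 t 0.15 w 0.087
at [ 0.2653 -0.5654  0.2009] yaw 115.1 J6 -14.8 shift [-0.5201  0.556   0.1018] rz -40.9 t 0.15 w 0.087
```

```bash
python3 -m pendant '[[[0,0,-0.04,0,0,0,0.087],[0,0,-0.08,0,0,0,0.087],[0,0,-0.12,0,0,0,0.087],[-0.03,0.032,-0.12,0,0,0,0.087],[-0.06,0.064,-0.12,0,0,-5,0.087],[-0.09,0.096,-0.12,0,0,-10,0.087],[-0.12,0.128,-0.12,0,0,-15,0.087],[-0.15,0.16,-0.12,0,0,-20,0.087],[-0.18,0.192,-0.12,0,0,-25,0.087],[-0.21,0.224,-0.12,0,0,-30,0.087]]]'
python3 -c "
from h import *
go(.5,.159,.1,156)"
```

```text
t: 1.15
position: [0.3604, -0.272, 0.3216]
ee_rot: [[-0.569, -0.822, 0.0], [-0.822, 0.569, 0.0], [-0.0, 0.0, -1.0]]
ft_force: [1.7, 0.6, 0.1]
width: 0.0866
at [ 0.3604 -0.272   0.3216] yaw 145.3 J6 -18.3 shift [-0.4338  0.1304  0.2217] rz -10.7 t 1.15 w 0.0866
```

```bash
python3 -m pendant '[[[-0.0434,0.013,0.02,0,0,-1,0.087],[-0.0868,0.026,0.04,0,0,-2,0.087],[-0.13,0.039,0.06,0,0,-3,0.087],[-0.1735,0.052,0.08,0,0,-4,0.087],[-0.217,0.065,0.1,0,0,-5,0.087],[-0.26,0.078,0.12,0,0,-6,0.087],[-0.304,0.091,0.14,0,0,-7,0.087],[-0.347,0.104,0.16,0,0,-8,0.087],[-0.39,0.117,0.18,0,0,-9,0.087],[-0.4338,0.1304,0.2,0,0,-10.7,0.087]]]'
python3 - <<'E'
from h import *
for n in("side","top"):
    f=grab_frame(n);im=f["img"]
    for p in((.5,.159,.04),(.56,.288,.04)):print(n,proj(f,p).round(1))
    u,v=proj(f,(.5,.159,.04)).astype(int)
    c=im[max(v-50,0):v+50,max(u-65,0):u+65]
    cv2.imwrite(f"pics/{n}1.png",cv2.resize(c,None,fx=6,fy=6,interpolation=cv2.INTER_CUBIC)[:,:,::-1]);print(u,v,c.shape)
go(.5,.159,.02,156)
E
```

```text
t: 2.15
position: [0.5015, 0.1585, 0.1209]
ee_rot: [[-0.408, -0.913, -0.0], [-0.913, 0.408, -0.0], [0.0, 0.0, -1.0]]
ft_force: [-0.3, -0.3, 0.9]
width: 0.0873
side [227.4 170.4]
side [229.8 151.6]
227 170 (100, 130, 3)
top [206.2 199.8]
top [169.9 183.3]
206 199 (100, 130, 3)
at [0.5015 0.1602 0.1183] yaw 156.1 J6 -59.2 shift [0.0014 0.0006 0.0983] rz 0.1 t 2.25 w 0.0866
```

View pics/side1.png

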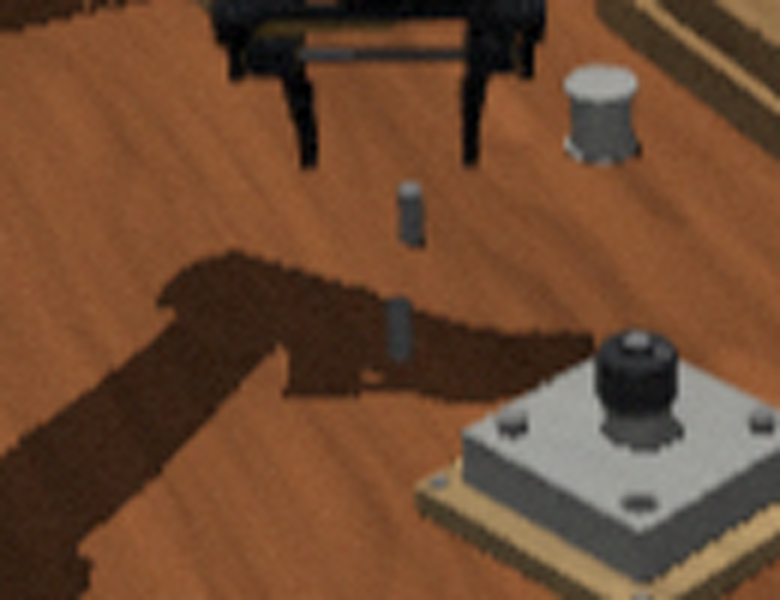

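```bash
python3 -m pendant '[[[0,0,0.045,0,0,0,0.087],[0,0,0.085,0,0,0,0.087],[0,0,0.098,0,0,0,0.087],[0,0,0.098,0,0,0,0.025],[0,0,0.098,0,0,0,0.012],[0,0,0.098,0,0,0,0.01],[0,0,0.098,0,0,0,0.01],[0,0,0.098,0,0,0,0.01],[0,0,0.098,0,0,0,0.01],[0,0,0.098,0,0,0,0.01]]]'
```

```text
t: 3.25
position: [0.5015, 0.1568, 0.0241]
ee_rot: [[-0.409, -0.912, 0.0], [-0.912, 0.409, 0.0], [-0.0, -0.0, -1.0]]
ft_force: [0.2, -0.1, 0.2]
width: 0.039
```

```bash
python3 -m pendant '[[[0,0,0,0,0,0,0.01],[0,0,0,0,0,0,0.01],[0,0,0,0,0,0,0.01],[0,0,0,0,0,0,0.01],[0,0,0,0,0,0,0.01],[0,0,0,0,0,0,0.04],[0,0,0,0,0,0,0.04],[0,0,0,0,0,0,0.04],[0,0,0,0,0,-8,0.04],[0,0,0,0,0,-16,0.04]]]'; python3 -c "
from h import *
for i in range(3): go(.5015,.16,.02,246)"
```

```text
t: 4.25
position: [0.5014, 0.1567, 0.0238]
ee_rot: [[-0.136, -0.991, 0.0], [-0.991, 0.136, 0.0], [-0.0, -0.0, -1.0]]
ft_force: [0.9, 0.2, -0.3]
width: 0.0381
at [0.5014 0.1567 0.0238] yaw 172.2 J6 -42.9 shift [-0.0033  0.0004  0.0038] rz -73.8 t 4.25 w 0.0381
at [0.5014 0.1567 0.0238] yaw 172.2 J6 -42.9 shift [-0.0033  0.0004  0.0038] rz -73.8 t 4.25 w 0.0381
at [0.5014 0.1567 0.0238] yaw 172.2 J6 -42.9 shift [-0.0033  0.0004  0.0038] rz -73.8 t 4.25 w 0.0381
```

```bash
python3 -m pendant '[[[0,0,0,0,0,-8.5,0.04],[0,0,0,0,0,-17,0.04],[0,0,0.001,0,0,-25.5,0.04],[0,0,0.001,0,0,-34,0.04],[0,0,0.002,0,0,-42.5,0.04],[0,0,0.002,0,0,-51,0.04],[0,0,0.002,0,0,-59.5,0.04],[0,0,0.002,0,0,-68,0.04],[0,0,0.002,0,0,-74,0.04],[0,0,0.002,0,0,-74,0.008]]]'; python3 -m pendant '[[[0,0,0,0,0,0,0.008],[0,0,0,0,0,0,0.008],[0,0,0,0,0,0,0.008],[0,0,0,0,0,0,0.008],[0,0,0,0,0,0,0.008],[0,0,-0.01,0,0,0,0.008],[0,0,-0.03,0,0,0,0.008],[0,0,-0.06,0,0,0,0.008],[0,0,-0.09,0,0,0,0.008],[0,0,-0.09,0,0,0,0.008]]]'; python3 - <<'E'
from h import *
f=grab_frame("side")
c=f["img"][110:220,160:310]
cv2.imwrite("pics/side2.png",cv2.resize(c,None,fx=5,fy=5,interpolation=cv2.INTER_CUBIC)[:,:,::-1])
go(.5935,.0139,.13,156)
E
```

```text
t: 5.25
position: [0.5014, 0.1567, 0.0218]
ee_rot: [[0.912, -0.409, 0.0], [-0.409, -0.912, 0.0], [0.0, -0.0, -1.0]]
ft_force: [0.3, 0.1, 0.4]
width: 0.0371
t: 6.25
position: [0.5045, 0.1583, 0.117]
ee_rot: [[0.913, -0.408, 0.009], [-0.408, -0.913, 0.005], [0.007, -0.008, -1.0]]
ft_force: [0.3, -0.1, -0.1]
width: 0.0079
at [0.5029 0.1576 0.1147] yaw -114.2 J6 30.8 shift [ 0.1415  0.094  -0.0153] rz 89.8 t 6.3 w 0.008
```

View pics/side2.png

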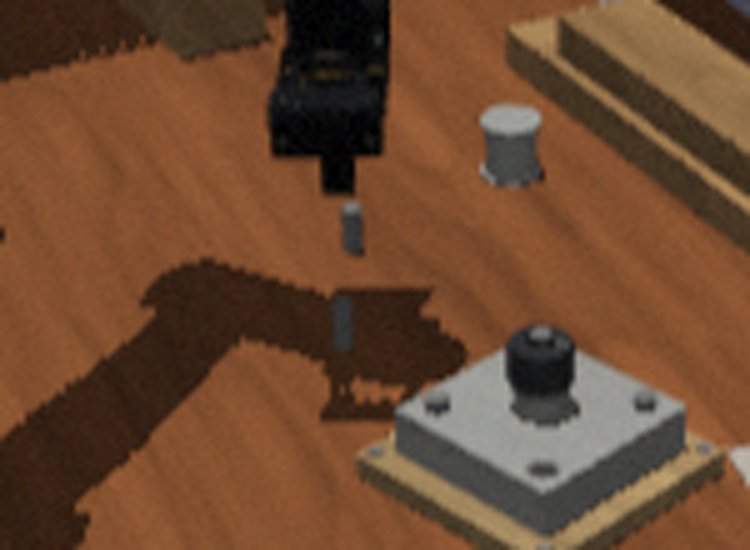

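```bash
python3 - <<'E'
from h import *
s=observe();print(s["position"],s["width"])
f=grab_frame("side")
for z in (0,.019,.03):print(proj(f,s["position"]+np.array([0,0,z])).round(1))
t=grab_frame("top");print(proj(t,s["position"]).round(1))
hsv=cv2.cvtColor(f["img"],cv2.COLOR_RGB2HSV)
# triangulate pins: side pin top pixels
def tri(a,b):
    def l(f,u):
        d=np.array(f["attitude"])@[(u[0]-f["cx"])/f["fx"],(u[1]-f["cy"])/f["fy"],1.];return np.array(f["eye"]),d/np.linalg.norm(d)
    o1,d1=l(f,a);o2,d2=l(t,b);k=np.linalg.lstsq(np.c_[d1,-d2],o2-o1,rcond=None)[0];p,q=o1+k[0]*d1,o2+k[1]*d2;return (p+q)/2,np.linalg.norm(p-q)
m=np.zeros(f["img"].shape[:2],bool);m[145:185,222:238]=1
for b in blobs((hsv[...,1]<100)&m,8):print(b[0],b[1])
for p in((.5015,.159),(.56,.288)):
    for z in(0,.02,.04):print(p,z,proj(f,(*p,z)).round(1))
c=f["img"][140:190,205:255];c2=t["img"][175:225,175:240]
print(c2.shape)
A=cv2.resize(c,(390,390),interpolation=2);B=cv2.resize(c2,(400,390*1),interpolation=2)
cv2.imwrite("pics/z1.png",np.hstack([A,B])[:,:,::-1])
E
```

```text
[0.50288626 0.15764911 0.11467219] 0.008014095003615268
[227.4 152.8]
[227.2 148.1]
[227.1 145.4]
[203.9 196.5]
[228 150   4  11  35] [229.85714286 154.6       ]
[226 169   5  11  47] [228.17021277 174.0212766 ]
(0.5015, 0.159) 0 [228.2 179.5]
(0.5015, 0.159) 0.02 [228.  174.9]
(0.5015, 0.159) 0.04 [227.8 170.3]
(0.56, 0.288) 0 [230.2 160.4]
(0.56, 0.288) 0.02 [230. 156.]
(0.56, 0.288) 0.04 [229.8 151.6]
(50, 65, 3)
```

View pics/z1.png

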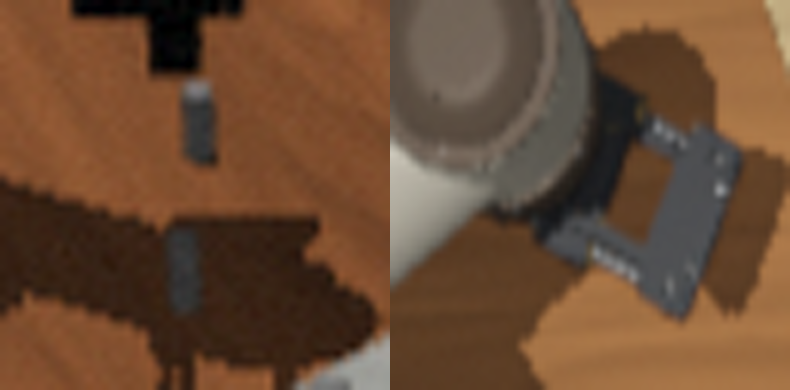

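```bash
python3 -m pendant '[[[0,0,0.0,0,0,0,0.045],[0,0,0.02,0,0,0,0.045],[0,0,0.035,0,0,0,0.045],[0,0,0.05,0,0,0,0.045],[0,0,0.065,0,0,0,0.045],[0,0,0.08,0,0,0,0.045],[0,0,0.095,0,0,0,0.045],[0,0,0.102,0,0,0,0.045],[0,0,0.107,0,0,0,0.045],[0,0,0.107,0,0,0,0.008]]]'; python3 -m pendant '[[[0,0,0,0,0,0,0.008],[0,0,0,0,0,0,0.008],[0,0,0,0,0,0,0.008],[0,0,0,0,0,0,0.008],[0,0,0,0,0,0,0.008],[0,0,0,0,0,0,0.008],[0,0,0,0,0,0,0.008],[0,0,0,0,0,0,0.008],[0,0,0,0,0,0,0.008],[0,0,0,0,0,0,0.008]]]'
```

```text
t: 7.4
position: [0.501, 0.1565, 0.004]
ee_rot: [[0.912, -0.409, -0.001], [-0.409, -0.912, -0.001], [-0.001, 0.001, -1.0]]
ft_force: [0.4, -0.3, 0.2]
width: 0.0418
t: 8.4
position: [0.5017, 0.1568, 0.005]
ee_rot: [[0.912, -0.409, 0.001], [-0.409, -0.912, 0.0], [0.0, -0.0, -1.0]]
ft_force: [-0.9, -0.2, 4.2]
width: 0.0154
```

```bash
python3 -m pendant '[[[0,0,0,0,0,0,0.035],[0,0,0,0,0,0,0.035],[0,0,-0.003,0,0,0,0.035],[0,0,-0.003,0,0,8.5,0.035],[0,0,-0.003,0,0,17,0.035],[0,0,-0.003,0,0,25.5,0.035],[0,0,-0.003,0,0,34,0.035],[0,0,-0.003,0,0,42.5,0.035],[0,0,-0.003,0,0,51,0.035],[0,0,-0.003,0,0,59.5,0.035]]]'; python3 -m pendant '[[[0,0,0,0,0,8.5,0.035],[0,0,0,0,0,17,0.035],[0,0,0,0,0,25.5,0.035],[0,0,0,0,0,30.2,0.035],[0,0,0,0,0,30.2,0.008],[0,0,0,0,0,30.2,0.008],[0,0,0,0,0,30.2,0.008],[0,0,0,0,0,30.2,0.008],[0,0,0,0,0,30.2,0.008],[0,0,0,0,0,30.2,0.008]]]'
```

```text
t: 9.4
position: [0.5012, 0.1566, 0.0076]
ee_rot: [[0.104, -0.995, -0.001], [-0.995, -0.104, -0.0], [0.0, 0.001, -1.0]]
ft_force: [-0.3, -0.3, 0.6]
width: 0.0352
t: 10.4
position: [0.5014, 0.1567, 0.0077]
ee_rot: [[-0.404, -0.915, -0.0], [-0.915, 0.404, -0.0], [0.0, 0.0, -1.0]]
ft_force: [-0.7, -0.1, 0.3]
width: 0.0148
```

```bash
python3 -m pendant '[[[0,0,-0.02,0,0,0,0.008],[0,0,-0.06,0,0,0,0.008],[0,0,-0.1,0,0,0,0.008],[0.015,-0.022,-0.12,0,0,0,0.008],[0.036,-0.054,-0.12,0,0,0,0.008],[0.06,-0.09,-0.12,0,0,0,0.008],[0.082,-0.122,-0.12,0,0,0,0.008],[0.0947,-0.1426,-0.12,0,0,0,0.008],[0.0947,-0.1426,-0.12,0,0,0,0.008],[0.0947,-0.1426,-0.12,0,0,0,0.008]]]'; python3 - <<'E'
from h import *
go(.5935,.0125,.1)
f=grab_frame("side");t=grab_frame("top")
P=observe()["position"]
for n,g in(("s",f),("t",t)):print(n,"tcp",proj(g,P).round(1),"hole",proj(g,(.5935,.0139,.056)).round(1))
c=f["img"][145:225,210:310];c2=t["img"][150:200,220:300]
cv2.imwrite("pics/p1.png",np.vstack([cv2.resize(c,(450,360),interpolation=2),cv2.resize(c2,(450,240),interpolation=2)])[:,:,::-1])
E
```

```text
t: 11.4
position: [0.5931, 0.012, 0.1272]
ee_rot: [[-0.406, -0.914, -0.001], [-0.914, 0.406, 0.0], [0.0, 0.001, -1.0]]
ft_force: [0.5, 0.8, -1.0]
width: 0.0145
at [0.5931 0.012  0.1272] yaw 156.1 J6 -40.7 shift [-0.0006 -0.0002  0.0272] rz 0 t 11.4 w 0.0145
s tcp [267.1 162.9] hole [267.1 180.3]
t tcp [246.9 169. ] hole [247.2 172.5]
```

View pics/p1.png

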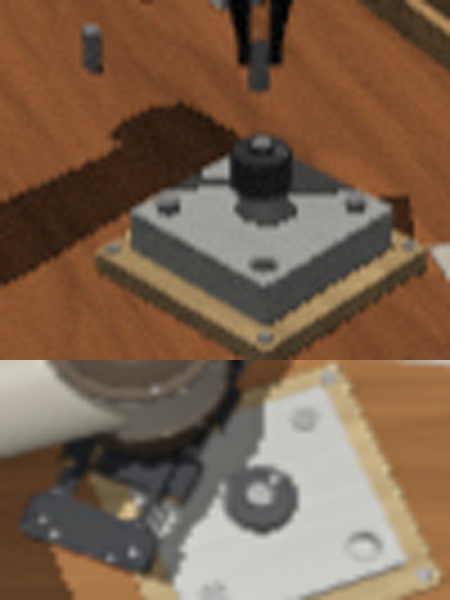

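```bash
python3 -m pendant '[[[0,0,0.02,0,0,0,0.008],[0,0,0.04,0,0,0,0.008],[0,0,0.054,0,0,0,0.008],[0,0,0.06,0,0,0,0.008],[0,0,0.062,0,0,0,0.008],[0,0,0.063,0,0,0,0.008],[0,0,0.064,0,0,0,0.008],[0,0,0.065,0,0,0,0.008],[0,0,0.066,0,0,0,0.008],[0,0,0.067,0,0,0,0.008]]]'; python3 -c "
from h import *
s=observe();print(s['position'],s['ft_force'],s['torque'])
f=grab_frame('side');t=grab_frame('top')
s=observe();print(s['position'],s['ft_force'],s['torque'])"
```

```text
t: 12.5
position: [0.5937, 0.0124, 0.061]
ee_rot: [[-0.405, -0.915, 0.001], [-0.915, 0.405, 0.0], [-0.0, -0.0, -1.0]]
ft_force: [0.5, -0.3, -1.3]
width: 0.0143
[0.59367993 0.0124349  0.06095788] [ 0.46987078 -0.27616391 -1.31986656] [ 0.00400242  0.03848534 -0.01817562]
[0.59346715 0.01237608 0.06070081] [ 0.69120692  0.11300225 -0.56331164] [ 0.00792923  0.08448566 -0.00107984]
```

```bash
python3 -m pendant '[[[0,0,0.001,0,0,0,0.008],[0,0,0.002,0,0,0,0.008],[0,0,0.003,0,0,0,0.008],[0,0,0.004,0,0,0,0.008],[0,0,0.005,0,0,0,0.008],[0,0,0.005,0,0,0,0.008],[0,0,0.005,0,0,0,0.008],[0,0,0.005,0,0,0,0.008],[0,0,0.005,0,0,0,0.008],[0,0,0.005,0,0,0,0.008]]]'; python3 -c "
from h import *
s=observe();print(s['position'],s['ft_force'],s['torque'])"
```

```text
t: 13.6
position: [0.5936, 0.0124, 0.0558]
ee_rot: [[-0.404, -0.915, 0.0], [-0.915, 0.404, 0.0], [-0.0, -0.0, -1.0]]
ft_force: [0.2, 0.1, 0.0]
width: 0.0145
[0.59355582 0.01243678 0.05581853] [0.22225155 0.05823702 0.02676884] [0.02537247 0.08158705 0.02711866]
```

```bash
python3 -m pendant '[[[0,0,0.002,0,0,0,0.008],[0,0,0.004,0,0,0,0.008],[0,0,0.006,0,0,0,0.008],[0,0,0.008,0,0,0,0.008],[0,0,0.010,0,0,0,0.008],[0,0,0.010,0,0,0,0.008],[0,0,0.010,0,0,0,0.04],[0,0,0.010,0,0,0,0.04],[0,0,0.010,0,0,0,0.04],[0,0,0.010,0,0,0,0.04]]]'; python3 -c "
from h import *
go(.56,.2857,.13)
s=observe();print(s['position'],s['ft_force'],s['torque'])"
```

```text
t: 14.6
position: [0.5937, 0.0125, 0.046]
ee_rot: [[-0.404, -0.915, 0.0], [-0.915, 0.404, 0.0], [-0.0, -0.0, -1.0]]
ft_force: [-0.2, 0.2, -0.4]
width: 0.0366
at [0.5937 0.0125 0.046 ] yaw 156.1 J6 -40.7 shift [-0.2363  0.1413 -0.084 ] rz 0 t 14.6 w 0.0366
[0.59367676 0.01248101 0.04595401] [-0.15505865  0.18682462 -0.36099353] [ 0.01749354  0.08131781 -0.0338142 ]
```

```bash
python3 -m pendant '[[[0,0,-0.03,0,0,0,0.05],[0,0,-0.07,0,0,0,0.05],[-0.03,0.018,-0.084,0,0,0,0.05],[-0.07,0.042,-0.084,0,0,0,0.05],[-0.11,0.066,-0.084,0,0,0,0.05],[-0.15,0.09,-0.084,0,0,0,0.05],[-0.19,0.1135,-0.084,0,0,0,0.05],[-0.22,0.1315,-0.084,0,0,0,0.05],[-0.2363,0.1413,-0.06,0,0,0,0.05],[-0.2363,0.1413,-0.03,0,0,0,0.05]]]'; python3 - <<'E'
from h import *
go(.56,.2857,.01)
f=grab_frame("side");t=grab_frame("top")
P=observe()["position"]
for n,g in(("s",f),("t",t)):print(n,"tcp",proj(g,P).round(1),"pintop",proj(g,(.56,.2857,.04)).round(1))
c=f["img"][115:215,200:300];c2=t["img"][150:200,220:300]
cv2.imwrite("pics/p2.png",np.hstack([cv2.resize(c,(400,400),interpolation=2),cv2.resize(c2,(400,400),interpolation=2)])[:,:,::-1])
E
```

```text
t: 15.6
position: [0.5607, 0.2897, 0.0768]
ee_rot: [[-0.401, -0.916, 0.004], [-0.916, 0.401, 0.004], [-0.005, -0.003, -1.0]]
ft_force: [0.5, -0.1, -0.9]
width: 0.0497
at [0.5607 0.2897 0.0768] yaw 156.4 J6 -65.6 shift [ 0.0042 -0.0008  0.0668] rz 0 t 15.6 w 0.0497
s tcp [229.  145.1] pintop [230.  151.8]
t tcp [169.1 182.8] pintop [170.6 183.2]
```

View pics/p2.png

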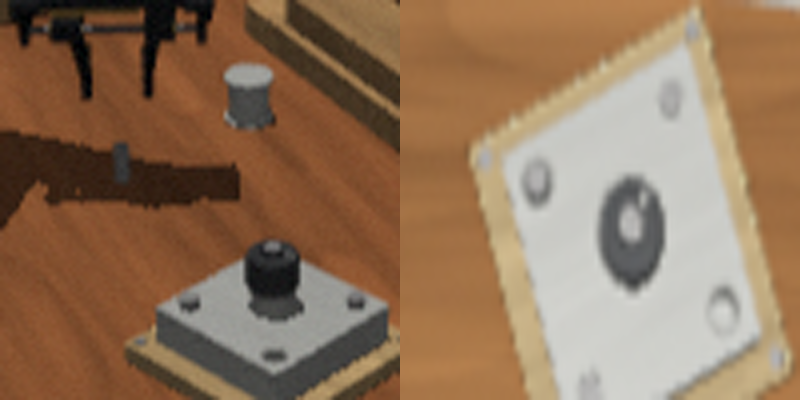

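```bash
python3 -m pendant '[[[0,0,0.02,0,0,0,0.05],[0,0,0.04,0,0,0,0.05],[0,0,0.056,0,0,0,0.05],[0,0,0.064,0,0,0,0.05],[0,0,0.067,0,0,0,0.008],[0,0,0.067,0,0,0,0.008],[0,0,0.067,0,0,0,0.008],[0,0,0.067,0,0,0,0.008],[0,0,0.067,0,0,0,0.008],[0,0,0.067,0,0,0,0.008]]]';python3 -m pendant '[[[0,0,0,0,0,0,0.008],[0,0,0,0,0,0,0.008],[0,0,0,0,0,0,0.035],[0,0,0,0,0,0,0.035],[0,0,0,0,0,0,0.035],[0,0,0,0,0,-8.5,0.035],[0,0,0,0,0,-17,0.035],[0,0,0,0,0,-25.5,0.035],[0,0,0,0,0,-34,0.035],[0,0,0,0,0,-42.5,0.035]]]'
```

```text
t: 16.7
position: [0.5602, 0.286, 0.0094]
ee_rot: [[-0.404, -0.915, 0.001], [-0.915, 0.404, 0.001], [-0.001, -0.001, -1.0]]
ft_force: [0.5, 0.2, 2.0]
width: 0.0142
t: 17.7
position: [0.5597, 0.2855, 0.0083]
ee_rot: [[0.325, -0.946, -0.001], [-0.946, -0.325, -0.0], [0.0, 0.001, -1.0]]
ft_force: [0.1, -0.6, -0.1]
width: 0.0351
```

```bash
python3 -m pendant '[[[0,0,0,0,0,-8.5,0.035],[0,0,0,0,0,-17,0.035],[0,0,0,0,0,-25.5,0.035],[0,0,0,0,0,-34,0.035],[0,0,0,0,0,-42.5,0.035],[0,0,0,0,0,-47.5,0.035],[0,0,0,0,0,-47.5,0.008],[0,0,0,0,0,-47.5,0.008],[0,0,0,0,0,-47.5,0.008],[0,0,0,0,0,-47.5,0.008]]]'; python3 -c "
from h import *
go(.5356,-.117,.15,156)"
```

```text
t: 18.7
position: [0.5598, 0.2856, 0.0087]
ee_rot: [[0.914, -0.405, -0.0], [-0.405, -0.914, -0.0], [-0.0, 0.0, -1.0]]
ft_force: [-0.0, -0.6, -0.2]
width: 0.015
at [0.5598 0.2856 0.0087] yaw -113.9 J6 24.3 shift [ 0.141   0.3779 -0.1413] rz 90.1 t 18.7 w 0.015
```

```bash
python3 -m pendant '[[[0,0,-0.02,0,0,0,0.008],[0,0,-0.06,0,0,0,0.008],[0,0,-0.1,0,0,8,0.008],[0,0,-0.14,0,0,16,0.008],[0.012,0.032,-0.15,0,0,24,0.008],[0.028,0.075,-0.15,0,0,32,0.008],[0.044,0.118,-0.15,0,0,40,0.008],[0.060,0.16,-0.15,0,0,48,0.008],[0.076,0.203,-0.15,0,0,56,0.008],[0.092,0.246,-0.15,0,0,64,0.008]]]'; python3 -c "
from h import *
go(.536,-.1165,.15,156)
go(.536,-.1165,.08,156)"
```

```text
t: 19.7
position: [0.5438, 0.0218, 0.1588]
ee_rot: [[0.031, -1.0, -0.0], [-1.0, -0.031, 0.0], [-0.0, 0.0, -1.0]]
ft_force: [0.8, -0.5, -1.0]
width: 0.0151
at [0.5438 0.0218 0.1588] yaw -178.2 J6 -17.6 shift [0.138  0.0122 0.0087] rz 25.8 t 19.7 w 0.0151
at [0.5438 0.0218 0.1588] yaw -178.2 J6 -17.6 shift [0.138  0.0121 0.0787] rz 25.8 t 19.7 w 0.0151
```

```bash
python3 -m pendant '[[[0.04,0.0035,0,0,0,8,0.008],[0.08,0.007,0,0,0,16,0.008],[0.115,0.01,0,0,0,22,0.008],[0.138,0.0122,0.0,0,0,25.8,0.008],[0.138,0.0122,0.02,0,0,25.8,0.008],[0.138,0.0122,0.04,0,0,25.8,0.008],[0.138,0.0122,0.06,0,0,25.8,0.008],[0.138,0.0122,0.074,0,0,25.8,0.008],[0.138,0.0122,0.078,0,0,25.8,0.008],[0.138,0.0122,0.078,0,0,25.8,0.008]]]'; python3 - <<'E'
from h import *
go(.536,-.1165,.062,156)
f=grab_frame("side")
P=observe()["position"]
print("foot",proj(f,P-[0,0,.0085]).round(1),"hole",proj(f,(.536,-.115,.056)).round(1))
c=f["img"][130:230,210:310]
cv2.imwrite("pics/p3.png",cv2.resize(c,(600,600),interpolation=2)[:,:,::-1])
E
```

```text
t: 20.7
position: [0.5371, -0.1149, 0.0803]
ee_rot: [[-0.402, -0.916, -0.001], [-0.916, 0.402, -0.0], [0.001, 0.001, -1.0]]
ft_force: [0.5, 0.3, -0.1]
width: 0.015
at [ 0.5371 -0.1149  0.0803] yaw 156.3 J6 -28.5 shift [0.0019 0.0003 0.0183] rz 0.3 t 20.7 w 0.015
foot [268.4 199.3] hole [267.9 203.6]
```

View pics/p3.png

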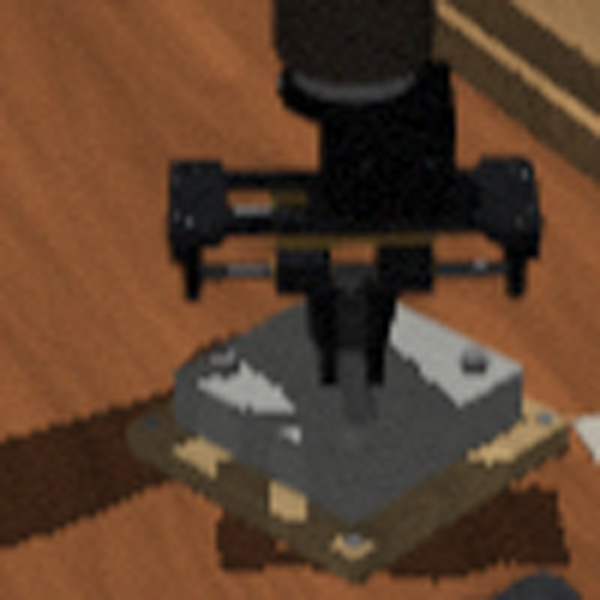

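```bash
python3 - <<'E'
from h import *
f=grab_frame("side")
go(.5355,-.116,.0635)
hsv=cv2.cvtColor(f["img"],cv2.COLOR_RGB2HSV)
f0=cv2.imread("pics/side0.png")
g0=cv2.cvtColor(cv2.imread("pics/side1.png"),cv2.COLOR_BGR2GRAY)[470:530,590:690]
for b in blobs(g0<95,100):print("hole b px",(b[1]+[590,470]+.5)/6-.5+[162,120],b[0])
g=cv2.cvtColor(f["img"],cv2.COLOR_RGB2GRAY)
print(g[194:204,262:278])
E
```

```text
at [ 0.5381 -0.1148  0.0815] yaw 156.4 J6 -28.5 shift [0.0021 0.0019 0.018 ] rz 0 t 20.8 w 0.0152
hole b px [268.19157088 203.5105364 ] [ 35  27  31  14 348]
hole b px [274.30622089 206.42099135] [ 61  35  39  25 501]
hole b px [262.21879287 206.5733882 ] [  0  37  41  23 486]
[[67 65 54 51 58 51 56 55 52 44 48 51 66 65 67 65]
 [68 62 64 64 65 54 54 53 59 49 56 67 68 67 63 63]
 [64 63 65 67 63 57 49 51 54 53 52 65 65 67 67 65]
 [68 66 64 64 67 58 52 60 54 51 53 63 67 68 66 65]
 [65 68 69 64 64 60 53 55 54 50 54 62 68 67 68 67]
 [65 67 66 62 66 63 53 52 57 59 58 62 67 67 66 67]
 [68 67 67 69 68 59 63 59 60 63 67 66 66 61 69 62]
 [61 67 68 67 70 68 73 69 67 66 68 67 67 67 67 68]
 [66 62 68 67 69 71 72 72 70 65 62 65 68 68 64 69]
 [64 64 66 65 70 71 71 71 69 61 66 65 63 66 68 67]]
```

```bash
python3 -m pendant '[[[0.0023,0.002,0.004,0,0,0,0.008],[0.0023,0.002,0.01,0,0,0,0.008],[0.0023,0.002,0.014,0,0,0,0.008],[0.0023,0.002,0.016,0,0,0,0.008],[0.0023,0.002,0.017,0,0,0,0.008],[0.0023,0.002,0.018,0,0,0,0.008],[0.0023,0.002,0.019,0,0,0,0.008],[0.0023,0.002,0.02,0,0,0,0.008],[0.0023,0.002,0.02,0,0,0,0.008],[0.0023,0.002,0.02,0,0,0,0.008]]]'; python3 -c "
from h import *
go(.5355,-.116,.045)
s=observe();print(s['position'],s['ft_force'],s['torque'])"
```

```text
t: 21.8
position: [0.5354, -0.1159, 0.0627]
ee_rot: [[-0.401, -0.916, 0.002], [-0.916, 0.401, -0.0], [-0.001, -0.002, -1.0]]
ft_force: [-3.2, 3.3, 9.0]
width: 0.0152
at [ 0.5354 -0.1159  0.0627] yaw 156.4 J6 -28.4 shift [ 0.0001 -0.0001  0.0177] rz 0 t 21.8 w 0.0152
[ 0.53539764 -0.11585297  0.06272229] [-3.15310819  3.34219004  9.00553509] [ 0.9026473   1.124204   -0.04074093]
```

```bash
python3 -m pendant '[[[-0.0003,0.0005,0,0,0,0,0.008],[-0.0006,0.001,0,0,0,0,0.008],[-0.0007,0.0015,0,0,0,0,0.008],[-0.0007,0.0018,0,0,0,0,0.008],[-0.0007,0.0018,0.001,0,0,0,0.008],[-0.0007,0.0018,0.002,0,0,0,0.008],[-0.0007,0.0018,0.003,0,0,0,0.008],[-0.0007,0.0018,0.003,0,0,0,0.008],[-0.0007,0.0018,0.003,0,0,0,0.008],[-0.0007,0.0018,0.003,0,0,0,0.008]]]'; python3 -c "
from h import *
s=observe();print(s['position'],s['ft_force'],s['torque'])"
```

```text
t: 22.8
position: [0.5362, -0.1144, 0.062]
ee_rot: [[-0.399, -0.917, 0.007], [-0.917, 0.399, -0.001], [-0.002, -0.007, -1.0]]
ft_force: [-3.4, 4.4, 17.6]
width: 0.0147
[ 0.53622994 -0.11443842  0.06200453] [-3.39985222  4.38060336 17.5661908 ] [1.33406694 1.29589046 0.03285049]
```

```bash
python3 -m pendant '[[[0,0,-0.004,0,0,0,0.008],[0,0,-0.006,0,0,0,0.008],[0,0.001,-0.006,0,0,0,0.008],[0,0.002,-0.006,0,0,0,0.008],[0,0.002,-0.006,0,0,0,0.008],[0,0.002,-0.005,0,0,0,0.008],[0,0.002,-0.004,0,0,0,0.008],[0,0.002,-0.003,0,0,0,0.008],[0,0.002,-0.003,0,0,0,0.008],[0,0.002,-0.003,0,0,0,0.008]]]'; python3 -c "
from h import *
s=observe();print(s['position'],s['ft_force'],s['torque'])
f=grab_frame('side');t=grab_frame('top')
s=observe();print(s['position'],s['ft_force'],s['torque'])
c=f['img'][155:220,225:310];c2=t['img'][150:210,230:310]
cv2.imwrite('pics/p4.png',np.vstack([cv2.resize(c,None,fx=4.5,fy=4.5,interpolation=2),cv2.resize(c2,(382,287),interpolation=2)])[:,:,::-1])
g=cv2.cvtColor(f['img'],cv2.COLOR_RGB2GRAY);print(g[196:208,260:280])
"
```

```text
t: 23.8
position: [0.5317, -0.1139, 0.0606]
ee_rot: [[-0.401, -0.916, 0.0], [-0.916, 0.401, 0.0], [-0.0, -0.0, -1.0]]
ft_force: [0.8, 0.1, 0.4]
width: 0.0148
[ 0.53173057 -0.11386707  0.06055355] [0.7865306  0.14670245 0.41480267] [ 0.35103966 -0.43797085 -0.01594344]
[ 0.53170489 -0.11393792  0.06059988] [ 1.45234309  0.25817802 -0.77856629] [ 0.37182559 -0.4597434  -0.02691197]
[[63 49  9 10 21 49 55 51 51 23  7  5 45 65 65 68 64 65 64 62]
 [66 56 16  8 18 50 55 52 54 22  9  9 44 64 66 67 66 61 66 66]
 [66 66 14  3 18 48 53 54 53 21 10  8 48 64 68 65 69 65 67 68]
 [64 67 36 42 47 46 52 56 53 35 40 30 57 67 67 69 67 64 64 67]
 [65 65 57 64 62 54 54 52 49 51 57 56 65 69 65 66 69 67 69 67]
 [65 67 68 67 59 53 54 54 55 52 51 64 60 68 66 71 65 66 65 66]
 [62 65 67 69 64 57 53 54 54 51 56 70 62 65 66 62 63 66 67 69]
 [68 69 69 68 70 63 51 53 55 53 53 62 69 65 61 66 66 69 67 66]
 [67 67 67 68 67 60 50 52 54 51 51 58 67 68 67 63 67 66 67 69]
 [67 67 68 67 68 64 61 61 59 60 59 63 66 67 66 65 69 69 64 67]
 [65 67 66 68 68 70 67 68 62 65 70 66 72 66 68 68 66 65 68 68]
 [65 69 68 63 68 70 65 69 68 65 69 69 70 67 66 68 67 68 68 66]]
```

View pics/p4.png

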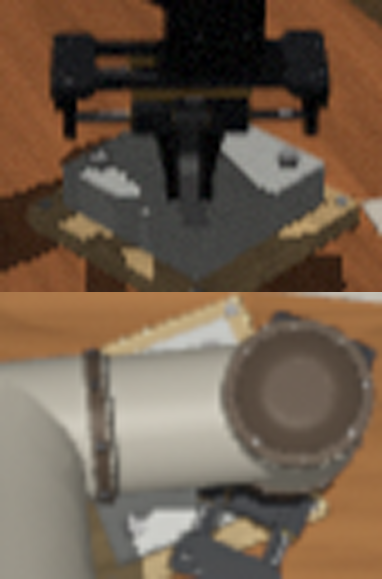

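```bash
python3 -m pendant '[[[0,-0.0006,0,0,0,0,0.008],[0,-0.0012,0,0,0,0,0.008],[0,-0.0012,0.001,0,0,0,0.008],[0,-0.0012,0.002,0,0,0,0.008],[0,-0.0012,0.003,0,0,0,0.008],[0,-0.0012,0.003,0,0,0,0.008],[0,-0.0012,0.003,0,0,0,0.008],[0,-0.0012,0.003,0,0,0,0.008],[0,-0.0012,0.003,0,0,0,0.008],[0,-0.0012,0.003,0,0,0,0.008]]]'; python3 -c "
from h import *
s=observe();print(s['position'],s['ft_force'],s['torque'])"
```

```text
t: 24.9
position: [0.5325, -0.1145, 0.0576]
ee_rot: [[-0.401, -0.916, -0.0], [-0.916, 0.401, 0.0], [0.0, 0.0, -1.0]]
ft_force: [0.6, 1.4, -1.1]
width: 0.0146
[ 0.53246869 -0.1144789   0.05759506] [ 0.55565046  1.38906175 -1.1317825 ] [ 0.56198014 -0.1796382   0.03639387]
```

```bash
python3 -m pendant '[[[-0.0005,0,0,0,0,0,0.008],[-0.001,0,0,0,0,0,0.008],[-0.001,0,0.001,0,0,0,0.008],[-0.001,0,0.002,0,0,0,0.008],[-0.001,0,0.003,0,0,0,0.008],[-0.001,0,0.004,0,0,0,0.008],[-0.001,0,0.005,0,0,0,0.008],[-0.001,0,0.005,0,0,0,0.008],[-0.001,0,0.005,0,0,0,0.008],[-0.001,0,0.005,0,0,0,0.008]]]'; python3 -c "
from h import *
s=observe();print(s['position'],s['ft_force'],s['torque'])"
```

```text
t: 25.9
position: [0.5331, -0.1136, 0.0527]
ee_rot: [[-0.401, -0.916, 0.0], [-0.916, 0.401, -0.0], [0.0, -0.0, -1.0]]
ft_force: [0.5, 1.2, -0.9]
width: 0.0149
[ 0.53309403 -0.11357987  0.05268623] [ 0.49769184  1.16209332 -0.89807144] [ 0.23544421 -0.1905274   0.02840966]
```

Going in cleanly; a bit deeper, then release.

```bash
python3 -m pendant '[[[-0.0004,0,0.001,0,0,0,0.008],[-0.0004,0,0.002,0,0,0,0.008],[-0.0004,0,0.003,0,0,0,0.008],[-0.0004,0,0.004,0,0,0,0.008],[-0.0004,0,0.005,0,0,0,0.008],[-0.0004,0,0.006,0,0,0,0.008],[-0.0004,0,0.007,0,0,0,0.008],[-0.0004,0,0.007,0,0,0,0.035],[-0.0004,0,0.007,0,0,0,0.035],[-0.0004,0,0.007,0,0,0,0.035]]]'; python3 -c "
from h import *
s=observe();print(s['position'],s['ft_force'],s['torque'])
go(.5635,-.052,.16)"
```

```text
t: 26.9
position: [0.5323, -0.1133, 0.0454]
ee_rot: [[-0.402, -0.916, -0.002], [-0.916, 0.402, -0.0], [0.001, 0.002, -1.0]]
ft_force: [0.3, 0.4, -0.2]
width: 0.0306
[ 0.53231951 -0.11330869  0.04541142] [ 0.33152367  0.3902399  -0.22319778] [-0.00788315  0.06250002 -0.00763522]
at [ 0.5323 -0.1133  0.0454] yaw 156.3 J6 -28.7 shift [-0.0686 -0.0037 -0.1146] rz 0 t 26.9 w 0.0306
```

```bash
python3 -m pendant '[[[0,0,-0.03,0,0,0,0.04],[0,0,-0.07,0,0,0,0.087],[0,0,-0.11,0,0,-8,0.087],[-0.032,0.023,-0.115,0,0,-16,0.087],[-0.064,0.047,-0.115,0,0,-24,0.087],[-0.096,0.07,-0.115,0,0,-32,0.087],[-0.128,0.094,-0.115,0,0,-40,0.087],[-0.16,0.117,-0.115,0,0,-48,0.087],[-0.1925,0.1415,-0.115,0,0,-56,0.087],[-0.1925,0.1415,-0.115,0,0,-64,0.087]]]'; python3 - <<'E'
from h import *
go(.5633,-.051,.16)
f=grab_frame("side");t=grab_frame("top")
for p in((.5936,.0124,.066),(.5335,-.114,.066)):print(proj(f,p).round(1),proj(t,p).round(1))
c=f["img"][160:220,230:310];c2=t["img"][150:210,228:308]
cv2.imwrite("pics/p5.png",np.hstack([cv2.resize(c,None,fx=5,fy=5,interpolation=2),cv2.resize(c2,None,fx=5,fy=5,interpolation=2)])[:,:,::-1])
E
```

```text
t: 27.9
position: [0.4797, 0.1232, 0.1607]
ee_rot: [[0.656, -0.755, -0.0], [-0.755, -0.656, 0.0], [-0.0, 0.0, -1.0]]
ft_force: [-0.2, -0.8, 0.5]
width: 0.0871
at [0.4797 0.1232 0.1607] yaw -139.0 J6 7.8 shift [0.1863 0.0511 0.0007] rz 0 t 27.9 w 0.0871
[267.3 178.1] [247.6 172. ]
[267.1 201.1] [284.2 188.8]
```

View pics/p5.png

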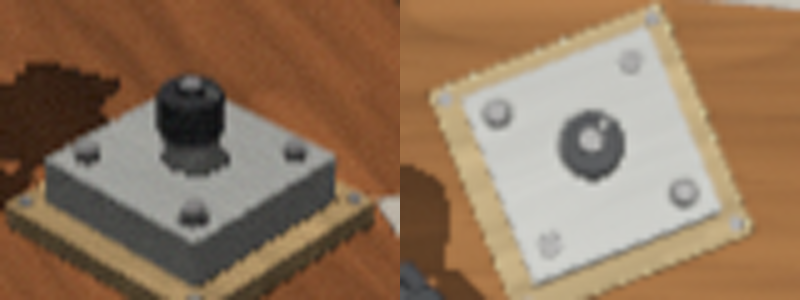

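```bash
python3 -m pendant '[[[0.02,0.005,-0.01,0,0,-8.5,0.087],[0.05,0.014,-0.01,0,0,-17,0.087],[0.085,0.023,-0.01,0,0,-25.5,0.087],[0.12,0.033,-0.01,0,0,-34,0.087],[0.155,0.042,-0.01,0,0,-42.5,0.087],[0.18,0.049,-0.01,0,0,-51,0.087],[0.187,0.0507,-0.01,0,0,-59.5,0.087],[0.187,0.0507,-0.01,0,0,-68,0.087],[0.187,0.0507,0,0,0,-76.5,0.087],[0.187,0.0507,0.01,0,0,-85,0.087]]]'; python3 -c "
from h import *
go(.564,-.0512,.06)"
```

```text
t: 29.0
position: [0.5628, -0.0568, 0.1504]
ee_rot: [[0.816, 0.579, -0.0], [0.579, -0.816, 0.0], [-0.0, -0.0, -1.0]]
ft_force: [0.1, -0.1, -0.7]
width: 0.087
at [ 0.5628 -0.0568  0.1504] yaw -54.6 J6 114.7 shift [ 0.0042 -0.0039  0.0904] rz 0 t 29.0 w 0.087
```

```bash
python3 -m pendant '[[[0.002,-0.002,0,0,0,-8.5,0.087],[0.002,-0.002,0,0,0,-17,0.087],[0.002,-0.002,0,0,0,-25.5,0.087],[0.002,-0.002,0,0,0,-34,0.087],[0.002,-0.002,0.01,0,0,-35,0.087],[0.002,-0.002,0.01,0,0,-35,0.087],[0.002,-0.002,0.01,0,0,-35,0.087],[0.002,-0.002,0.01,0,0,-35,0.087],[0.002,-0.002,0.01,0,0,-35,0.087],[0.002,-0.002,0.01,0,0,-35,0.087]]]'; python3 -c "
from h import *
go(.564,-.0512,.06)"
```

```text
t: 30.0
position: [0.5638, -0.0526, 0.1409]
ee_rot: [[0.337, 0.942, 0.0], [0.942, -0.337, 0.0], [0.0, 0.0, -1.0]]
ft_force: [-0.3, 0.2, -0.6]
width: 0.0871
at [ 0.5638 -0.0526  0.1409] yaw -19.7 J6 149.2 shift [ 0.0014 -0.0003  0.0809] rz 0 t 30.0 w 0.0871
```

```bash
python3 -m pendant '[[[0.0014,0,0.02,0,0,0,0.087],[0.0014,0,0.045,0,0,0,0.087],[0.0014,0,0.065,0,0,0,0.087],[0.0014,0,0.077,0,0,0,0.087],[0.0014,0,0.081,0,0,0,0.03],[0.0014,0,0.081,0,0,0,0.03],[0.0014,0,0.081,0,0,0,0.03],[0.0014,0,0.081,0,0,0,0.03],[0.0014,0,0.081,0,0,0,0.03],[0.0014,0,0.081,0,0,0,0.03]]]'; python3 -m pendant '[[[0,0,0,0,0,0,0.03],[0,0,0,0,0,0,0.03],[0,0,0,0,0,0,0.03],[0,0,0,0,0,0,0.03],[0,0,0,0,0,0,0.03],[0,0,0,0,0,0,0.03],[0,0,0,0,0,0,0.03],[0,0,0,0,0,0,0.03],[0,0,0,0,0,0,0.03],[0,0,0,0,0,0,0.03]]]'; python3 -c "
from h import *
go(.564,-.0512,.06);s=observe();print(s['ft_force'],s['torque'])"
```

```text
t: 31.0
position: [0.5645, -0.0513, 0.0603]
ee_rot: [[0.336, 0.942, 0.001], [0.942, -0.336, 0.0], [0.001, 0.001, -1.0]]
ft_force: [0.7, -0.0, 0.2]
width: 0.0471
t: 32.0
position: [0.5656, -0.0515, 0.0603]
ee_rot: [[0.336, 0.942, 0.003], [0.942, -0.336, -0.0], [0.001, 0.003, -1.0]]
ft_force: [5.1, -2.3, -0.5]
width: 0.0429
at [ 0.5656 -0.0515  0.0603] yaw -19.6 J6 149.2 shift [-0.0003 -0.0016  0.0003] rz 0 t 32.0 w 0.0429
[ 5.0983926  -2.29570525 -0.5322798 ] [-0.95479319 -1.29642252 -0.06500394]
```

```bash
python3 -m pendant '[[[0,0.0008,0,0,0,5,0.03],[0,0.0015,0,0,0,13,0.03],[0,0.0015,0.0001,0,0,21,0.03],[0,0.0015,0.0002,0,0,29,0.03],[0,0.0015,0.0003,0,0,37,0.03],[0,0.0015,0.0003,0,0,45,0.03],[0,0.0015,0.0004,0,0,53,0.03],[0,0.0015,0.0004,0,0,61,0.03],[0,0.0015,0.0005,0,0,69,0.03],[0,0.0015,0.0005,0,0,75,0.03]]]';python3 -c "
from h import *
go(.564,-.0512,.06);s=observe();print(s['ft_force'],s['torque'])"
```

```text
t: 33.0
position: [0.5638, -0.0489, 0.0596]
ee_rot: [[0.996, -0.086, -0.003], [-0.086, -0.996, 0.003], [-0.003, -0.003, -1.0]]
ft_force: [-4.1, 11.9, 6.3]
width: 0.0433
at [ 0.5638 -0.0489  0.0596] yaw -94.9 J6 74.0 shift [ 0.0004  0.0023 -0.0004] rz 0 t 33.0 w 0.0433
[-4.08767594 11.89537562  6.29429579] [3.38987836 1.42040166 0.0377694 ]
```

```bash
python3 -m pendant '[[[-0.0005,-0.001,0,0,0,5,0.03],[-0.0007,-0.002,0,0,0,12,0.03],[-0.0007,-0.0025,0.0001,0,0,19,0.03],[-0.0007,-0.0025,0.0002,0,0,26,0.03],[-0.0007,-0.0025,0.0003,0,0,33,0.03],[-0.0007,-0.0025,0.0003,0,0,40,0.03],[-0.0007,-0.0025,0.0004,0,0,47,0.03],[-0.0007,-0.0025,0.0004,0,0,54,0.03],[-0.0007,-0.0025,0.0005,0,0,60,0.03],[-0.0007,-0.0025,0.0005,0,0,60,0.03]]]';python3 -c "
from h import *
go(.564,-.0512,.06);s=observe();print(s['ft_force'],s['torque'],s['effort'][5])"
```

```text
t: 34.0
position: [0.5659, -0.0478, 0.0595]
ee_rot: [[0.431, -0.903, 0.002], [-0.903, -0.431, 0.001], [-0.0, -0.002, -1.0]]
ft_force: [1.8, 5.0, 4.4]
width: 0.0436
at [ 0.5659 -0.0478  0.0595] yaw -154.5 J6 14.1 shift [ 0.0022  0.0032 -0.0005] rz 0 t 34.0 w 0.0436
[1.75757854 5.0151829  4.43686067] [ 1.65038653 -0.25309996  0.45502091] -0.8248604089021683
```

```bash
python3 -m pendant '[[[0,0,0,0,0,2,0.03],[0,0,0,0,0,4,0.03],[0,0,0,0,0,6,0.03],[0,0,0,0,0,8,0.03],[0,0,0,0,0,10,0.03],[0,0,0,0,0,12,0.03],[0,0,0,0,0,12,0.03],[0,0,0,0,0,12,0.03],[0,0,0,0,0,12,0.03],[0,0,0,0,0,12,0.03]]]';python3 -c "
from h import *
go(.564,-.0512,.06);s=observe();print(s['ft_force'],s['torque'],s['effort'][5])
f=grab_frame('side')
c=f['img'][155:205,240:300];cv2.imwrite('pics/p6.png',cv2.resize(c,None,fx=10,fy=10,interpolation=2)[:,:,::-1])"
```

```text
t: 35.0
position: [0.5664, -0.0485, 0.0596]
ee_rot: [[0.234, -0.972, 0.003], [-0.972, -0.234, 0.001], [-0.0, -0.003, -1.0]]
ft_force: [2.0, 5.7, 3.7]
width: 0.0433
at [ 0.5664 -0.0485  0.0596] yaw -166.5 J6 2.1 shift [ 0.0021  0.003  -0.0004] rz 0 t 35.0 w 0.0433
[1.97708496 5.65962822 3.72222835] [ 1.41924281 -0.63476383  0.60911939] -0.6241540610790253
```

```bash
python3 -m pendant '[[[-0.0005,-0.0003,0,0,0,-8,0.03],[-0.0009,-0.0005,0,0,0,-16,0.03],[-0.0009,-0.0005,-0.0001,0,0,-24,0.03],[-0.0009,-0.0005,-0.0001,0,0,-32,0.03],[-0.0009,-0.0005,-0.0002,0,0,-40,0.03],[-0.0009,-0.0005,-0.0003,0,0,-48,0.03],[-0.0009,-0.0005,-0.0003,0,0,-56,0.03],[-0.0009,-0.0005,-0.0004,0,0,-64,0.03],[-0.0009,-0.0005,-0.0005,0,0,-72,0.03],[-0.0009,-0.0005,-0.0005,0,0,-80,0.03]]]';python3 -m pendant '[[[0,0,-0.0001,0,0,-7,0.03],[0,0,-0.0001,0,0,-13,0.03],[0,0,-0.0001,0,0,-13,0.03],[0,0,-0.0001,0,0,-13,0.03],[0,0,-0.0001,0,0,-13,0.03],[0,0,-0.0001,0,0,-13,0.03],[0,0,-0.0001,0,0,-13,0.03],[0,0,-0.0001,0,0,-13,0.03],[0,0,-0.0001,0,0,-13,0.03],[0,0,-0.0001,0,0,-13,0.03]]]'; python3 -c "
from h import *
go(.564,-.0512,.06);s=observe();print(s['ft_force'],s['torque'],s['effort'][5])
f=grab_frame('side')
c=f['img'][150:220,230:310];cv2.imwrite('pics/p7.png',cv2.resize(c,None,fx=9,fy=8,interpolation=2)[:,:,::-1])"
```

```text
t: 36.05
position: [0.5659, -0.049, 0.0601]
ee_rot: [[0.998, 0.064, 0.001], [0.064, -0.998, -0.0], [0.001, 0.001, -1.0]]
ft_force: [1.4, -0.6, 5.4]
width: 0.0432
t: 37.05
position: [0.5659, -0.0492, 0.0602]
ee_rot: [[0.96, 0.28, 0.001], [0.28, -0.96, -0.001], [0.001, 0.001, -1.0]]
ft_force: [1.9, -2.1, 5.6]
width: 0.0432
at [ 0.5659 -0.0492  0.0602] yaw -73.7 J6 94.8 shift [-0.0024  0.0014  0.0002] rz 0 t 37.05 w 0.0432
[ 1.90903599 -2.14440887  5.64979426] [-0.46108107 -0.54624041  0.05798107] -0.04579689586535096
```

View pics/p7.png

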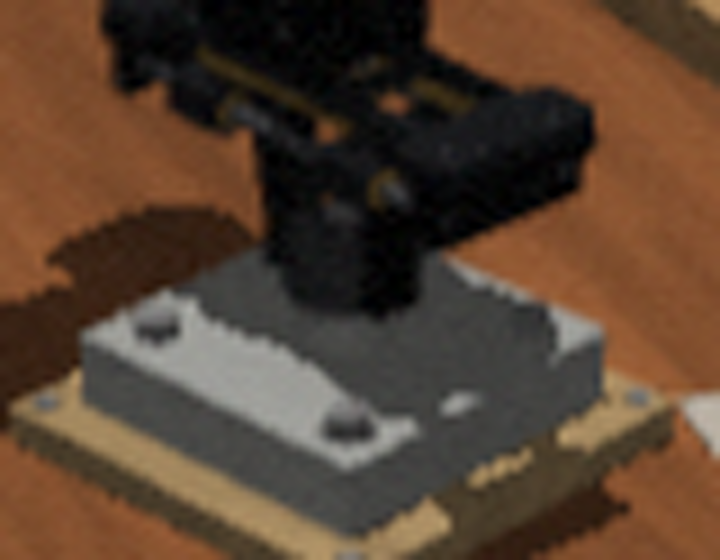

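```bash
python3 -c "
from cell import *
print(finish_job())"
```

```text
the job is handed in; nothing more can be done
None
```

I dropped both loose pins into the empty holes, then threaded the nut down to its stop, backed it off about a quarter turn and left it gripped. The job was handed in at about 37 s of the 72 s allowed, and no verdict was reported.

**Pins:** The last full view of the hub (side and top, before the nut work) shows both standing about as proud as the fixed pins. The final picture still shows the nearer one (`hole_b`) like that. I judged this by eye; I did not measure their depth or tilt.

**Nut:** I turned it clockwise through about 130–145° until the wrist torque rose from 0.05 to 0.6 N m and levelled off with the gripper slipping, which I took as the bottom stop. I then turned the gripper back 93°. The nut's own angle was not measured. Some of that turn may have gone into unwinding the grip, so the nut may sit a few degrees short, within the ±20° allowed.

**Final state:** The fingers are on the nut at 43 mm opening, with low torque (0.06 N m) and about 6 N of residual force at the wrist. The contact force between fingers and nut was not measured.

**What went wrong on the way:**
- **First grasp:** it missed because the finger tips sit about 15 mm higher than the TCP reading suggests. I lowered the gripper and gripped again.
- **Second pin:** it caught on the rim of `hole_b` (up to about 18 N) and tilted slightly. I freed it using the force readings and the side camera, and it then went in without resistance.

The drill, spool, bottle and white box were not touched as far as I know. I did not check their positions at the end.

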